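# Third speed on the ferrule spindle

## Task

Set the ferrule spindle to its third speed: with the fingertips, push the red-and-black crossbar lever along its slot from its parked end towards the green button, feeling the clicks, and stop when it has clicked into the third notch of the brass plate, without running on into the fourth. Then press the green start button fully down and let it come up again. Only push and press: do not pinch the lever, and leave the red ferrule, the bottle and the tape measure where they are.

Things in the scene. Friction and masses are not known exactly. Their poses are not given: they have to be found in the camera images.
- speed_unit: green speed-control box of a ferrule spindle, fixed, 170 (x) x 280 (y) x 50 mm high; origin: centre of its underside, on the bench. The lever is pushed along its +y (parked end at -y, green button at +y); -x faces the robot. A motor and cone lie along its rear: x 38 to 84 mm, y -128 to +20 mm, up to 95 mm above the bench
- speed_lever (a joint): travel of the lever along the box's +y in m: 0 at the parked stop, 0.122 at the far stop; starts at 0 to 0.012, before the first tooth, sliding freely at about 0.5 N. Passing each tooth is one click: the push rises quickly to 5 or 6 N, fades over 8 mm to the crest, then the lever jumps about 8 mm ahead by itself into the notch behind that tooth and stays; first tooth = notch one
- lever_bar (a point): centre of the lever's crossbar, 85 mm above the bench. The bar is 100 mm long along the box's x (50 mm either side), 16 mm thick along y, 26 mm high (72 to 98 mm above the bench); open below down to the box top at 50 mm, except the post and carriage, 25 to 45 mm to the box's +x. Red half at -y: push there; black half at +y; pressing both at once is pinching
- notch_plate: brass plate on the box top beside the slot: six round teeth 16 mm apart, five notches between, 98 mm long, 15 mm high, one to five white dots at notches one to five. Its place along y differs by up to 12 mm. Axes as the box; origin at the box top, at the third (middle) notch: the lever is in it when lever_bar has y = 0 in this frame; the fourth is at y = +0.016
- start_button_top (a point): centre of the top of the green round button, 28 mm across, in its black housing on the box top at the +y end; it is pressed straight down
- start_button (a joint): depression of the green button in m: 0 up, 0.006 fully down; springs back; about 5 N fully down
- red_ferrule: loose red ferrule, 14 mm across and 22 mm high, standing on the box top behind the button; origin at the centre of its underside
- orange_bottle: loose white bottle with an orange cap, 43 mm across and 115 mm high, standing on the bench beyond the box's +y end; origin at the centre of its underside
- tape_measure: loose black and orange tape measure, 82 x 32 mm, 66 mm high, standing on the bench beyond the box's -y end; origin at the centre of its underside

How it is judged:
By the outcome, as a careful person would: the job done as asked, in the order asked, and still so for the second after the job is handed in, with the robot touching nothing.
It also fails if it takes over 61 s, if anything falls off the work surface, if the arm or the gripper's body presses on something with over 40 N, if the wrist force passes 120 N, or if a joint passes its speed limit or range.

## Robot

A 7-joint arm with a two-finger parallel gripper is mounted at the origin on a cart in front of the work surface, level with it; the furniture and walls round the work are solid. World frame = base frame: x ahead of the robot, y to its left, z up, the work surface at z = 0. Lengths are in m, angles in rad, forces in N, time in s.
With the tool pointing down it reaches from about 0.4 to 0.85 m from the base axis. Payload 10.4 kg.
Tool frame: the origin (TCP) lies midway between the tips of the shut fingers; the grasp point (between the pads) lies 19 mm behind it (manip.grasp_offset is the distance from the TCP to the grasp point, in m); z points along the fingers, y is the line along which they close (so a half turn about z gives the same grasp; the last joint's range is limited). The gripper opens to 85 mm and grips with 20 to 120 N. Pads are 22 mm wide; open, the fingers measure 114 mm over their backs; the gripper's body (76 mm by 85 mm) begins 54 mm behind the grasp point. The pads swing forward as they close: fully open they stand 13 mm farther back than shut.
Start: joints at [-1.289, 0.332, -0.065, 1.46, 0.022, 1.35, -0.088], TCP at [0.188, 0.596, 0.231] pointing down, gripper open.
Joint ranges: [-2.6, 2.6], [-0.5, 2.12], [-1.47, 1.34], [0.16, 2.42], [-1.27, 4.41], [0.06, 2.06], [-2.6, 2.6]. Speed limits (rad/s): [2.22, 2.22, 2.79, 2.79, 3.14, 3.14, 3.14].

## Interface

Orientations are given as a unit quaternion [x, y, z, w].
In Python, from workcell import manip, imaging, order gives the robot as it stands (manip), with the cameras (imaging) and the job (order).
- The arm moves only by the shell command python3 jog.py 'ROWS' [FORCE]. ROWS is a JSON list of rows, 1 to 20 of them, each of 7 numbers: a rotation vector rx, ry, rz in a scale on which 1.0 is 2 rad, then dx, dy, dz in parts of the range, where 1.0 means 75 cm, then the opening from 0.0 (shut) to 1.0 (fully open); each row is the pose to reach, as a shift and turn from the pose commanded when the command began, along the tool's axes at that moment; what a row does not reach only later rows make up. A row lasts 1/8 s, in which the tool goes at most 0.0625 m and 0.188 rad, less where a joint would pass 70% of its speed; a pose out of reach is approached as far as the arm can. The fingers move at their own pace and stop on an object; FORCE is the grip in N (left out, the last holds). Time passes only in rows, so rows that do not move let the fingers close. It prints the time, the measured TCP pose, the force, the opening and the grip force at its end. Shift and turn numbers lie between -1 and 1, and a call with a number outside is refused. Input that does not fit is refused with a message, and nothing moves.
- manip.get_obs(): the state, without advancing time (a new reading comes with each control period).
- imaging.camera(name): name is "scene" or "top"; returns the picture (384x512x3 uint8, blue, green, red); there is no depth.
- imaging.calibration(name): a dict with "fx", "fy", "cx", "cy" (pixels), "world_from_camera" (4x4, takes a point from camera to world coordinates). Camera axes: x right, y up, looking along -z (the intrinsics and any distortion apply to the point x, -y, -z); pixel columns grow to the right and rows downward; lengths in m; the calibration is good to about 2 mm. A picture is of the moment at which its call begins. calibration takes no time and is no camera call.
- order.hand_in(): hands the job in; it is judged then, once.
The state is a dict: "clock": time; "joint_pos": joint angles; "joint_velocities": joint speeds; "tau": joint torques, N m; "position": TCP position; "ee_rot": TCP orientation; "ft_force": force on the tool from outside, world axes, zero at the start; "torque": the same for the moment, N m; "grip_width": opening from 0.0 (shut) to 1.0 (fully open); "grasp_force": force on a finger pad.
Only numpy, scipy, OpenCV 4.12 (cv2) and the standard library are available. Lean on these libraries where they do the work, as an engineer would, in place of code of your own. Each camera call takes 0.05 s, during which the arm holds its last target. There are 200 camera calls.

## Working session

There is one attempt and no reset: what is moved stays moved. The work goes in short steps, Python scripts to look and compute and a shell command to move; the robot and the scene stay as the last step left them, time stands still between calls to the robot, and variables do not carry over. Pictures are saved under pics/ and viewed, at most 11 in all, crops included, and the job is handed in when it is done.

```bash
ls; mkdir -p pics
python3 - <<'E'
from workcell import manip, imaging, order
import cv2
for n in("scene","top"):
    cv2.imwrite(f"pics/{n}0.png",imaging.camera(n)); c=imaging.calibration(n); print(n,c)
o=manip.get_obs(); print(o)
E
```

```text
jog.py
pics
workcell.py
scene {'fx': 451.5408915310013, 'fy': 451.5408915310013, 'cx': 253.29265726588733, 'cy': 193.18065415480044, 'world_from_camera': array([[ 0.6766037 ,  0.46721997, -0.56913349,  0.09221309],
       [-0.73597588,  0.40454761, -0.54284504, -0.27655254],
       [-0.02338645,  0.78615948,  0.61758104,  0.61539571],
       [ 0.        ,  0.        ,  0.        ,  1.        ]])}
top {'fx': 423.643797503201, 'fy': 423.643797503201, 'cx': 255.41582796529227, 'cy': 193.13032606457097, 'world_from_camera': array([[ 0.02724962,  0.99102992, -0.13083252,  0.46632853],
       [-0.99955708,  0.02544707, -0.01542995,  0.17908724],
       [-0.01196224,  0.13119503,  0.9912844 ,  0.93388989],
       [ 0.        ,  0.        ,  0.        ,  1.        ]])}
{'clock': 0.1, 'joint_pos': array([-1.28859599,  0.33279316, -0.06472222,  1.46085773,  0.02160834,
        1.34990023, -0.08851402]), 'joint_velocities': array([-2.96322058e-04, -2.28374720e-03, -1.72324985e-04, -1.70270120e-03,
       -3.56614057e-04, -6.36903960e-05, -1.22882424e-03]), 'tau': array([ 1.65501453e-03, -6.26741266e+01,  4.93341917e-02, -3.92425632e+01,
        1.63304026e-02,  7.00454693e-03, -6.23965570e-05]), 'position': array([0.18745617, 0.59587307, 0.23060505]), 'ee_rot': array([ 1.51797028e-01,  9.88411485e-01, -6.27721411e-04, -6.68650259e-05]), 'ft_force': array([-0.12638615,  0.01246739,  0.4731602 ]), 'torque': array([ 0.02699511,  0.0323543 , -0.01146285]), 'grasp_force': 0.0, 'grip_width': 0.9996498023701706}
```

View pics/top0.png

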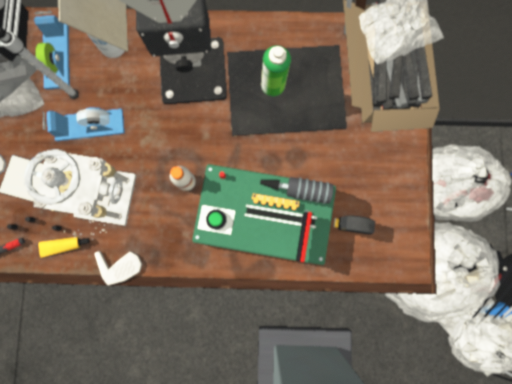

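View pics/scene0.png

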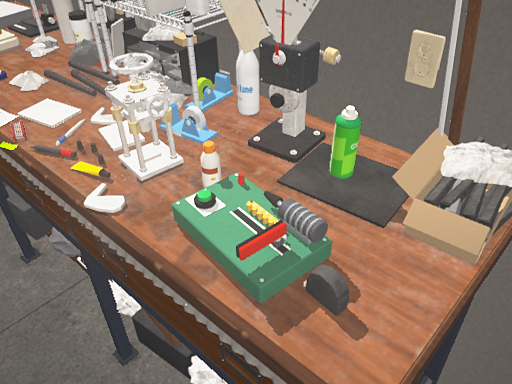

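Top view: the box spans about (190–335, 165–265), with the lever bar at about (305,237), the button at (215,218) and the brass plate at (275,201). I'll enlarge both views.

Run:
```python
import cv2
a=cv2.imread("pics/top0.png")[155:275,180:340]; cv2.imwrite("pics/tc.png",cv2.resize(a,None,fx=5,fy=5,interpolation=cv2.INTER_CUBIC))
a=cv2.imread("pics/scene0.png")[165:300,165:335]; cv2.imwrite("pics/sc.png",cv2.resize(a,None,fx=4.4,fy=4.4,interpolation=cv2.INTER_CUBIC))
```

```text
(no output)
```

View pics/tc.png

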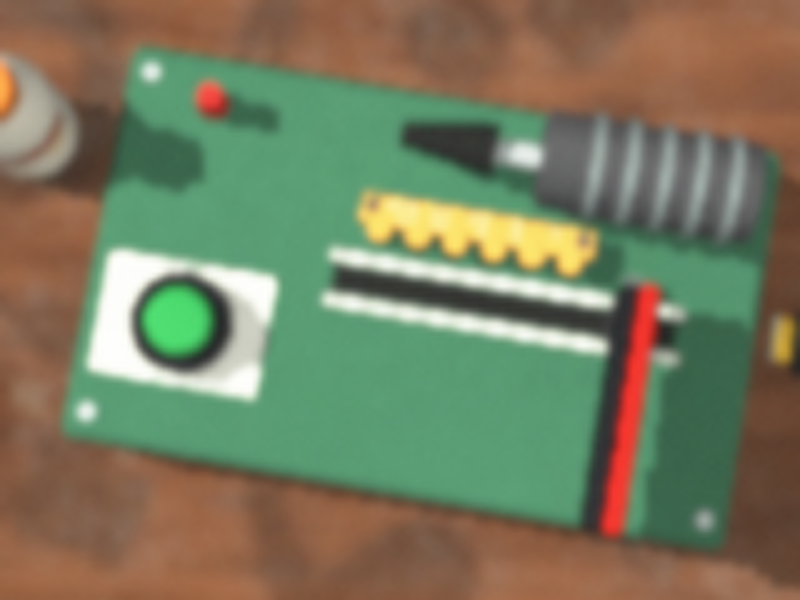

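View pics/sc.png

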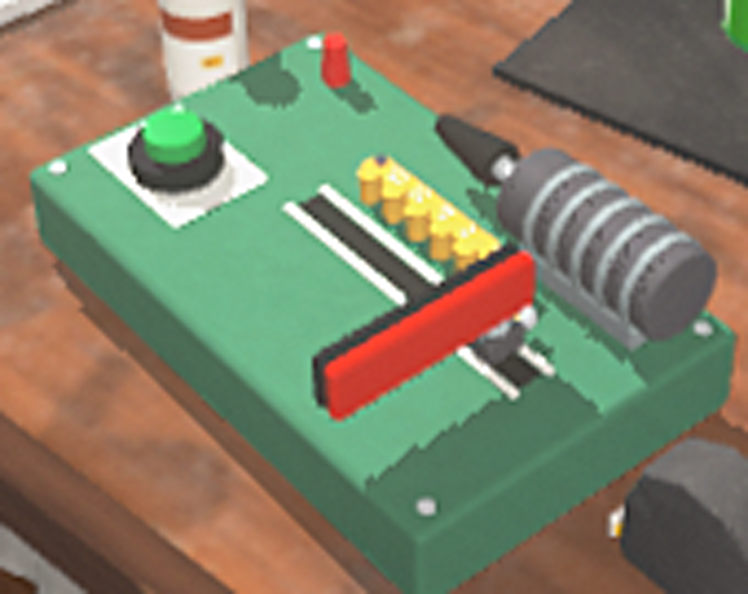

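```bash
cat > h.py <<'E'
import numpy as np
from workcell import manip, imaging, order
from scipy.optimize import least_squares
def ray(n,u,v):
    c=imaging.calibration(n);T=c["world_from_camera"]
    d=T[:3,:3]@np.array([(u-c["cx"])/c["fx"],-(v-c["cy"])/c["fy"],-1]);return T[:3,3],d
def onz(n,u,v,z):
    o,d=ray(n,u,v);return (o+d*(z-o[2])/d[2])
def tc(u,v,z):return onz("top",180+(u-2)/5,155+(v-2)/5,z)
def sc(u,v,z):return onz("scene",165+(u-1.7)/4.4,165+(v-1.7)/4.4,z)
E
python3 - <<'E'
from h import *
np.set_printoptions(precision=4,suppress=True)
L=np.array([[.085,.14],[-.085,.14],[-.085,-.14],[.085,-.14]])
W=np.array([tc(138,48,.05),tc(62,435,.05),tc(720,550,.05),tc(778,155,.05)])[:,:2]
S=np.array([sc(322,33,.05),sc(32,178,.05),sc(415,545,.05)])[:,:2]
def rot(a):return np.array([[np.cos(a),-np.sin(a)],[np.sin(a),np.cos(a)]])
def fit(W,L):
    f=lambda p:((rot(p[2])@L.T).T+p[:2]-W).ravel()
    r=least_squares(f,[.5,.1,0]);print(r.x,r.fun.reshape(-1,2)*1e3);return r.x
p=fit(W,L);q=fit(S,L[:3]);
b=(p+q)/2
loc=lambda P,p=b:rot(p[2]).T@(P[:2]-p[:2])
print("bar top",[loc(x,p) for x in(tc(640,287,.098),tc(602,530,.098))])
print("bar scene",[loc(x,q) for x in(sc(522,254,.098),sc(328,367,.098))])
print("teeth top",[loc(tc(u,v,.065),p) for u,v in((378,238),(415,245),(453,252),(490,260),(528,268),(570,272),(360,205),(597,235))])
print("teeth scene",[loc(sc(u,v,.065),q) for u,v in((370,175),(392,190),(414,208),(438,227),(465,242))])
# button triangulate
for z in(.07,.075,.08,.085,.09):
    print(z,loc(tc(178,320,z),p),loc(sc(173,128,z),q))
for P in (tc(210,98,.072),sc(336,40,.072)):print("ferr",loc(P,b))
E
```

```text
[ 0.5406  0.1732 -0.1439] [[ 2.367   2.5381]
 [-1.5682  2.2168]
 [-2.1288 -1.8619]
 [ 1.33   -2.893 ]]
[ 0.5422  0.1692 -0.1488] [[ 1.4597 -0.4812]
 [-1.1007  3.9397]
 [-0.359  -3.4586]]
bar top [array([ 0.0133, -0.0842]), array([-0.0829, -0.0843])]
bar scene [array([ 0.0135, -0.0833]), array([-0.0817, -0.0835])]
teeth top [array([0.0186, 0.0222]), array([0.0183, 0.0067]), array([ 0.0181, -0.0093]), array([ 0.0174, -0.0248]), array([ 0.0168, -0.0408]), array([ 0.0181, -0.058 ]), array([0.0308, 0.0319]), array([ 0.0351, -0.0666])]
teeth scene [array([0.0225, 0.0248]), array([0.0234, 0.0107]), array([ 0.0231, -0.0047]), array([ 0.0229, -0.0207]), array([ 0.0254, -0.0353])]
0.07 [-0.029   0.0969] [-0.0275  0.1028]
0.075 [-0.0293  0.0963] [-0.0308  0.0972]
0.08 [-0.0295  0.0957] [-0.034   0.0916]
0.085 [-0.0298  0.0951] [-0.0372  0.086 ]
0.09 [-0.03    0.0945] [-0.0404  0.0804]
ferr [0.0621 0.1024]
ferr [0.0684 0.1042]
```

Both views agree within about 4 mm. The bar is at box y ≈ -0.084, the third notch at ≈ -0.017 and the button top at (-0.029, 0.097), z ≈ 0.075. Next I work out the approach behind the red half.

```bash
cat >> h.py <<'E'
from scipy.spatial.transform import Rotation as R
B=np.array([.5414,.1712,-.1464])
def w(x,y,z):
    c,s=np.cos(B[2]),np.sin(B[2]);return np.array([B[0]+c*x-s*y,B[1]+s*x+c*y,z])
def box(P):
    c,s=np.cos(B[2]),np.sin(B[2]);d=P[:2]-B[:2];return np.array([c*d[0]+s*d[1],-s*d[0]+c*d[1],P[2]])
def go(x,y,z):
    o=manip.get_obs();r=R.from_quat(o["ee_rot"])
    print("box tcp",box(o["position"]),"tool d",r.inv().apply(w(x,y,z)-o["position"]))
    want=R.from_matrix(np.array([[-np.cos(B[2]),-np.sin(B[2]),0],[-np.sin(B[2]),np.cos(B[2]),0],[0,0,-1]]))
    print("rotvec",(r.inv()*want).as_rotvec())
E
python3 -c "
from h import *
np.set_printoptions(precision=4,suppress=True)
go(-.032,-.130,.2);go(-.032,-.130,.076)"
```

```text
box tcp [-0.4121  0.3685  0.2306] tool d [-0.454  -0.4323  0.0312]
rotvec [-0.0013 -0.     -0.1584]
box tcp [-0.4121  0.3685  0.2306] tool d [-0.454  -0.4321  0.1552]
rotvec [-0.0013 -0.     -0.1584]
```

The manual's scale: shifts go in shares of 75 cm and turns go in shares of 2 rad. Converting my numbers, -0.454 m / 0.75 = -0.6053, -0.05 m / 0.75 = -0.0667, -0.158 rad / 2 = -0.079.

```bash
python3 jog.py '[[0, 0, -0.02, -0.0667, -0.0667, 0.0133, 0], [0, 0, -0.04, -0.12, -0.1147, 0.0267, 0], [0, 0, -0.06, -0.1733, -0.1653, 0.04, 0], [0, 0, -0.079, -0.2267, -0.216, 0.04, 0], [0, 0, -0.079, -0.28, -0.2667, 0.04, 0], [0, 0, -0.079, -0.3333, -0.3173, 0.04, 0], [0, 0, -0.079, -0.3867, -0.368, 0.04, 0], [0, 0, -0.079, -0.44, -0.4187, 0.04, 0], [0, 0, -0.079, -0.4933, -0.4693, 0.04, 0], [0, 0, -0.079, -0.5467, -0.52, 0.04, 0], [0, 0, -0.079, -0.5867, -0.56, 0.04, 0], [0, 0, -0.079, -0.6053, -0.576, 0.04, 0], [0, 0, -0.079, -0.6053, -0.576, 0.04, 0], [0, 0, -0.079, -0.6053, -0.576, 0.04, 0]]' 60
python3 -c "
from h import *
np.set_printoptions(precision=4,suppress=True)
go(-.032,-.130,.076);import cv2;cv2.imwrite('pics/s1.png',imaging.camera('scene')[120:320,120:380].repeat(3,0).repeat(3,1))"
```

```text
clock: 1.85
position: [0.4905, 0.049, 0.2011]
ee_rot: [0.073, 0.997, 0.0, -0.0]
ft_force: [-0.1, -0.5, -0.4]
grip_width: -0.001
grasp_force: 0.0
box tcp [-0.0326 -0.1284  0.2011] tool d [-0.0006 -0.0017  0.1251]
rotvec [ 0.0002 -0.0007  0.0008]
```

View pics/s1.png

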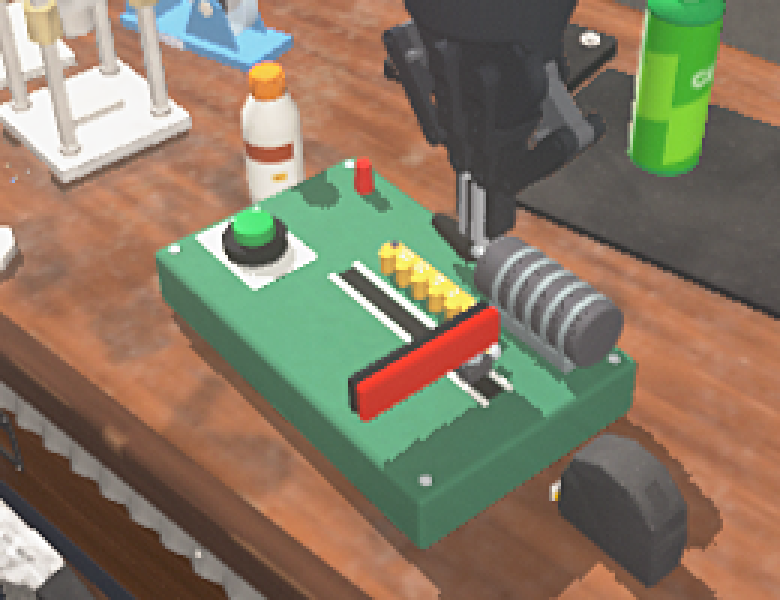

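The shut fingers hover above the parked end and the view is clear. Going down behind the red half.

Scaled: 0.125 m / 0.75 = 0.1667, 0.115 m / 0.75 = 0.1533.

```bash
python3 jog.py '[[0, 0, 0, 0, -0.0027, 0.0667, 0], [0, 0, 0, 0, -0.0027, 0.12, 0], [0, 0, 0, 0, -0.0027, 0.1533, 0], [0, 0, 0, 0, -0.0027, 0.1667, 0], [0, 0, 0, 0, -0.0027, 0.1667, 0]]'
python3 jog.py '[[0, 0, 0, 0, 0.008, 0, 0], [0, 0, 0, 0, 0.016, 0, 0], [0, 0, 0, 0, 0.0213, 0, 0], [0, 0, 0, 0, 0.0267, 0, 0], [0, 0, 0, 0, 0.0267, 0, 0]]'
python3 -c "
from h import *
np.set_printoptions(precision=4,suppress=True)
o=manip.get_obs();print(box(o['position']),o['ft_force']);import cv2;cv2.imwrite('pics/s2.png',imaging.camera('scene')[160:310,160:360].repeat(4,0).repeat(4,1))"
```

```text
clock: 2.52
position: [0.4905, 0.0465, 0.0764]
ee_rot: [0.073, 0.997, 0.0, -0.0]
ft_force: [0.6, -0.4, -0.5]
grip_width: 0.001
grasp_force: 0.0
clock: 3.15
position: [0.4936, 0.0661, 0.0763]
ee_rot: [0.073, 0.997, 0.0, 0.0]
ft_force: [-0.6, 0.0, -0.1]
grip_width: -0.0
grasp_force: 0.0
[-0.0319 -0.111   0.0763] [-0.5732  0.0362 -0.1008]
```

View pics/s2.png

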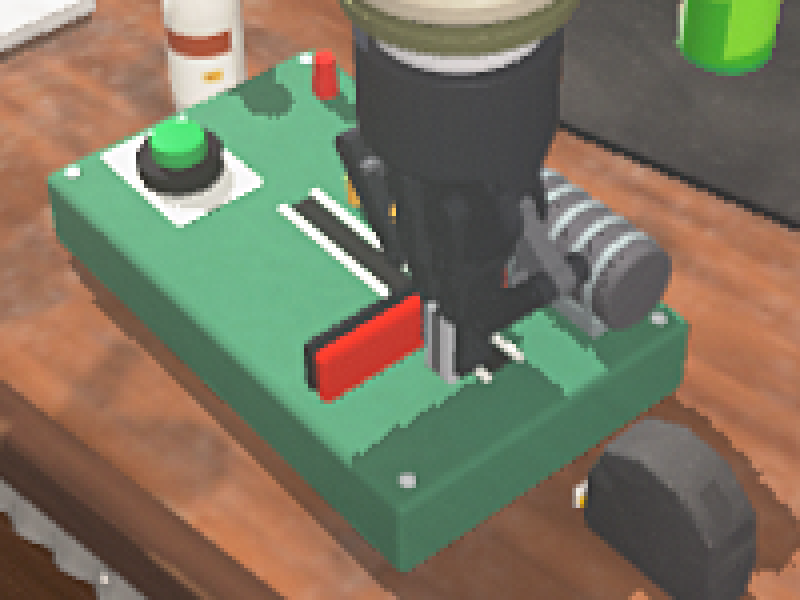

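Fingertips are just behind the red face. I'll push through the free travel, then use small steps to feel click one.

Scaled: 0.014 m / 0.75 = 0.0187, 0.012 m / 0.75 = 0.016.

```bash
f(){ grep -E "position|ft_force" | tr '\n' ' ';echo; }
python3 jog.py '[[0, 0, 0, 0, 0.0053, 0, 0], [0, 0, 0, 0, 0.0107, 0, 0], [0, 0, 0, 0, 0.016, 0, 0], [0, 0, 0, 0, 0.0187, 0, 0], [0, 0, 0, 0, 0.0187, 0, 0]]'|f
python3 jog.py '[[0, 0, 0, 0, 0.0027, 0, 0], [0, 0, 0, 0, 0.0027, 0, 0]]'|f
python3 jog.py '[[0, 0, 0, 0, 0.0027, 0, 0], [0, 0, 0, 0, 0.0027, 0, 0]]'|f
python3 jog.py '[[0, 0, 0, 0, 0.0027, 0, 0], [0, 0, 0, 0, 0.0027, 0, 0]]'|f
python3 jog.py '[[0, 0, 0, 0, 0.0027, 0, 0], [0, 0, 0, 0, 0.0027, 0, 0]]'|f
python3 jog.py '[[0, 0, 0, 0, 0.0027, 0, 0], [0, 0, 0, 0, 0.0027, 0, 0]]'|f
python3 jog.py '[[0, 0, 0, 0, 0.0027, 0, 0], [0, 0, 0, 0, 0.0027, 0, 0]]'|f
python3 jog.py '[[0, 0, 0, 0, 0.0027, 0, 0], [0, 0, 0, 0, 0.0027, 0, 0]]'|f
python3 -c "
from h import *
o=manip.get_obs();print(box(o['position']),o['clock'])"
```

```text
position: [0.4957, 0.0798, 0.0763] ft_force: [-0.2, -0.4, -0.7] 
position: [0.496, 0.0817, 0.0763] ft_force: [0.5, -0.0, 0.7] 
position: [0.4963, 0.0837, 0.0763] ft_force: [0.2, 0.3, -0.0] 
position: [0.4966, 0.0857, 0.0763] ft_force: [-0.8, 0.7, -0.1] 
position: [0.4969, 0.0877, 0.0763] ft_force: [-0.3, -0.6, -0.4] 
position: [0.4971, 0.0897, 0.0763] ft_force: [0.2, 0.2, 0.7] 
position: [0.4974, 0.0913, 0.0763] ft_force: [-0.5, -2.2, 1.3] 
position: [0.4976, 0.0929, 0.0763] ft_force: [-1.7, -4.9, 2.0] 
[-0.03188138 -0.08387314  0.07626106] 5.575
```

Scaled: 0.002 m / 0.75 = 0.0027.

```bash
f(){ grep -E "position|ft_force" | tr '\n' ' ';echo; }
for i in 1; do
python3 jog.py '[[0, 0, 0, 0, 0.0027, 0, 0], [0, 0, 0, 0, 0.0027, 0, 0]]'|f
python3 jog.py '[[0, 0, 0, 0, 0.0027, 0, 0], [0, 0, 0, 0, 0.0027, 0, 0]]'|f
python3 jog.py '[[0, 0, 0, 0, 0.0027, 0, 0], [0, 0, 0, 0, 0.0027, 0, 0]]'|f
python3 jog.py '[[0, 0, 0, 0, 0.0027, 0, 0], [0, 0, 0, 0, 0.0027, 0, 0]]'|f
python3 jog.py '[[0, 0, 0, 0, 0.0027, 0, 0], [0, 0, 0, 0, 0.0027, 0, 0]]'|f
done
python3 -c "
from h import *
o=manip.get_obs();print(box(o['position']),o['clock'])"
```

```text
position: [0.498, 0.0959, 0.0763] ft_force: [-0.4, -2.1, 0.8] 
position: [0.4984, 0.0981, 0.0763] ft_force: [0.1, 0.3, 0.7] 
position: [0.4987, 0.0998, 0.0763] ft_force: [-0.5, 0.6, 0.3] 
position: [0.4989, 0.1016, 0.0763] ft_force: [-0.5, 0.3, -0.7] 
position: [0.4992, 0.1035, 0.0763] ft_force: [-0.7, 0.1, 0.3] 
[-0.03190312 -0.07313456  0.07627641] 6.825
```

Click one was felt at world y ≈ 0.097, so I expect the crests of the next teeth at ≈ 0.113 and 0.129.

Scaled: 0.002 m / 0.75 = 0.0027.

```bash
f(){ grep -E "position|ft_force" | tr '\n' ' ';echo; }
python3 jog.py '[[0, 0, 0, 0, 0.0027, 0, 0], [0, 0, 0, 0, 0.0027, 0, 0]]'|f
python3 jog.py '[[0, 0, 0, 0, 0.0027, 0, 0], [0, 0, 0, 0, 0.0027, 0, 0]]'|f
python3 jog.py '[[0, 0, 0, 0, 0.0027, 0, 0], [0, 0, 0, 0, 0.0027, 0, 0]]'|f
python3 jog.py '[[0, 0, 0, 0, 0.0027, 0, 0], [0, 0, 0, 0, 0.0027, 0, 0]]'|f
python3 jog.py '[[0, 0, 0, 0, 0.0027, 0, 0], [0, 0, 0, 0, 0.0027, 0, 0]]'|f
python3 jog.py '[[0, 0, 0, 0, 0.0027, 0, 0], [0, 0, 0, 0, 0.0027, 0, 0]]'|f
python3 -c "
from h import *
o=manip.get_obs();print(box(o['position']),o['clock'])"
```

```text
position: [0.4995, 0.1055, 0.0763] ft_force: [0.3, -0.6, 0.7] 
position: [0.4998, 0.1071, 0.0763] ft_force: [0.5, -1.3, 1.0] 
position: [0.5, 0.1086, 0.0763] ft_force: [-1.7, -4.4, 2.6] 
position: [0.5004, 0.1115, 0.0763] ft_force: [0.2, -2.6, 0.1] 
position: [0.5007, 0.1139, 0.0763] ft_force: [0.8, 0.2, -0.1] 
position: [0.501, 0.1157, 0.0763] ft_force: [-0.0, 1.2, -0.6] 
[-0.03187814 -0.06080669  0.07633496] 8.325
```

Scaled: 0.006 m / 0.75 = 0.008, 0.004 m / 0.75 = 0.0053.

```bash
f(){ grep -E "position|ft_force" | tr '\n' ' ';echo; }
python3 jog.py '[[0, 0, 0, 0, 0.0027, 0, 0], [0, 0, 0, 0, 0.0053, 0, 0], [0, 0, 0, 0, 0.008, 0, 0], [0, 0, 0, 0, 0.008, 0, 0]]'|f
python3 jog.py '[[0, 0, 0, 0, 0.0027, 0, 0], [0, 0, 0, 0, 0.0027, 0, 0]]'|f
python3 jog.py '[[0, 0, 0, 0, 0.0027, 0, 0], [0, 0, 0, 0, 0.0027, 0, 0]]'|f
python3 jog.py '[[0, 0, 0, 0, 0.0027, 0, 0], [0, 0, 0, 0, 0.0027, 0, 0]]'|f
python3 jog.py '[[0, 0, 0, 0, 0.002, 0, 0], [0, 0, 0, 0, 0.002, 0, 0]]'|f
python3 -c "
from h import *
o=manip.get_obs();print(box(o['position']),o['clock'])"
```

```text
position: [0.5018, 0.1213, 0.0763] ft_force: [0.2, -0.3, 0.7] 
position: [0.5021, 0.1229, 0.0763] ft_force: [-0.8, -1.5, 0.8] 
position: [0.5023, 0.1244, 0.0762] ft_force: [-1.0, -4.0, 1.6] 
position: [0.5027, 0.1273, 0.0763] ft_force: [-0.1, -1.9, 0.2] 
position: [0.503, 0.129, 0.0763] ft_force: [-0.6, -0.6, -0.2] 
[-0.03186464 -0.04730706  0.07629727] 9.825
```

Scaled: 0.001 m / 0.75 = 0.0013.

```bash
f(){ grep -E "position|ft_force" | tr '\n' ' ';echo; }
python3 jog.py '[[0, 0, 0, 0, 0.0013, 0, 0], [0, 0, 0, 0, 0.0013, 0, 0], [0, 0, 0, 0, 0.0013, 0, 0]]'|f
python3 jog.py '[[0, 0, 0, 0, 0.0013, 0, 0], [0, 0, 0, 0, 0.0013, 0, 0], [0, 0, 0, 0, 0.0013, 0, 0]]'|f
python3 jog.py '[[0, 0, 0, 0, -0.008, 0, 0], [0, 0, 0, 0, -0.016, 0, 0], [0, 0, 0, 0, -0.016, -0.0667, 0], [0, 0, 0, 0, -0.016, -0.12, 0], [0, 0, 0, 0, -0.016, -0.1467, 0], [0, 0, 0, 0, -0.016, -0.1467, 0]]'|f
python3 -c "
from h import *
np.set_printoptions(precision=4,suppress=True)
o=manip.get_obs();print(box(o['position']),o['clock']);import cv2
cv2.imwrite('pics/s3.png',cv2.resize(imaging.camera('scene')[165:300,165:335],None,fx=4.4,fy=4.4,interpolation=cv2.INTER_CUBIC))
go(-.030,.0965,.12)"
```

```text
position: [0.5031, 0.1298, 0.0764] ft_force: [-0.2, 1.1, 0.5] 
position: [0.5032, 0.1306, 0.0763] ft_force: [-0.4, 0.3, -0.6] 
position: [0.5022, 0.1184, 0.1876] ft_force: [0.2, -1.2, -0.6] 
[-0.0311 -0.0579  0.1876] 11.325
box tcp [-0.0318 -0.0581  0.1862] tool d [-0.0016  0.1546  0.0663]
rotvec [ 0.0006  0.0005 -0.0007]
```

View pics/s3.png

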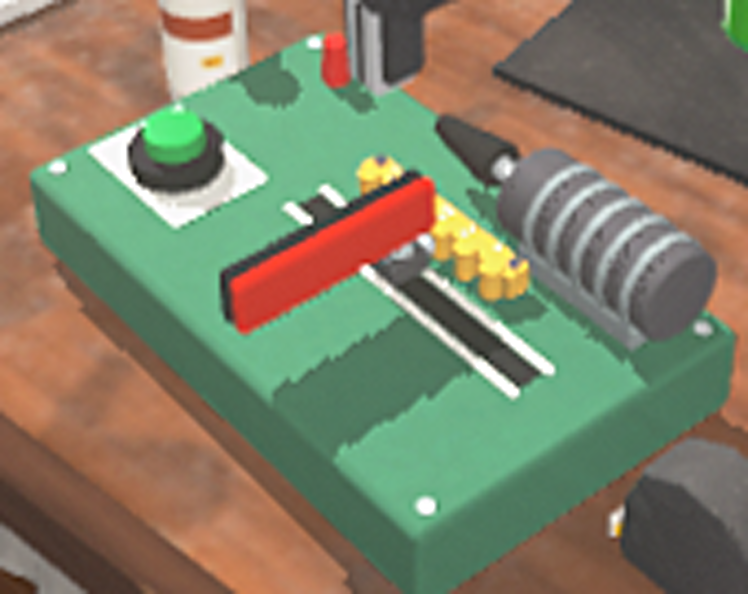

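The bar has moved to midway along the plate, with its top boundary from about (423,178) to (234,287) in the crop. I'll check its position.

```bash
python3 -c "
from h import *
B[:]=[.5422,.1692,-.1488]
for P in(sc(425,179,.098),sc(234,288,.098)):print(box(P))
import cv2;cv2.imwrite('pics/t3.png',cv2.resize(imaging.camera('top')[155:275,180:340],None,fx=5,fy=5,interpolation=cv2.INTER_CUBIC))"
```

```text
[ 0.01389459 -0.02370002  0.098     ]
[-0.08343768 -0.02647882  0.098     ]
```

View pics/t3.png

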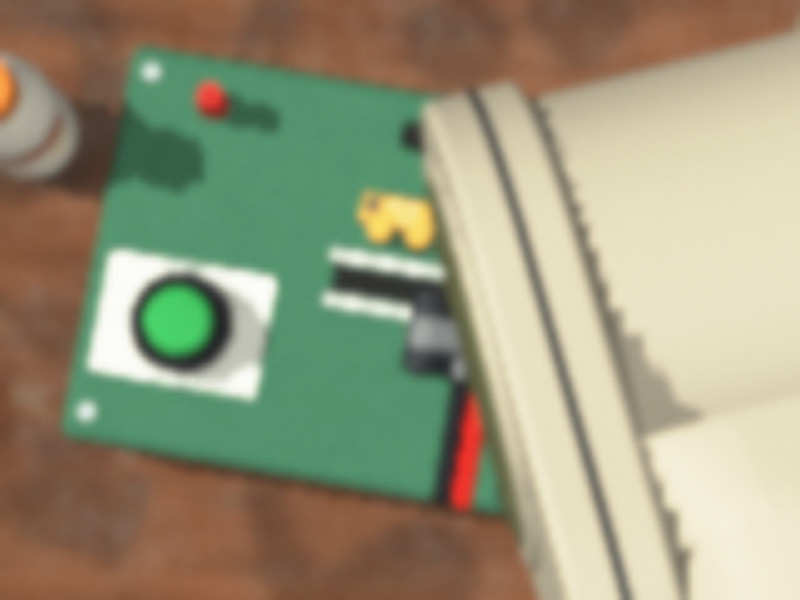

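Camera check: the boundary has travelled only about 58 mm, so the bar is at y ≈ -0.026. That is right at the third crest, not 8 mm past it in the notch. I'll go back down and push a few mm more, watching the force.

Scaled: 0.11 m / 0.75 = 0.1467, 0.09 m / 0.75 = 0.12.

```bash
f(){ grep -E "position|ft_force" | tr '\n' ' ';echo; }
python3 jog.py '[[0, 0, 0, 0, 0, 0.0667, 0], [0, 0, 0, 0, 0, 0.12, 0], [0, 0, 0, 0, 0, 0.1467, 0], [0, 0, 0, 0, 0.008, 0.1467, 0], [0, 0, 0, 0, 0.0133, 0.1467, 0], [0, 0, 0, 0, 0.0133, 0.1467, 0]]'|f
python3 jog.py '[[0, 0, 0, 0, 0.0027, 0, 0], [0, 0, 0, 0, 0.0027, 0, 0], [0, 0, 0, 0, 0.0027, 0, 0]]'|f
python3 jog.py '[[0, 0, 0, 0, 0.0013, 0, 0], [0, 0, 0, 0, 0.0013, 0, 0], [0, 0, 0, 0, 0.0013, 0, 0]]'|f
python3 jog.py '[[0, 0, 0, 0, 0.0013, 0, 0], [0, 0, 0, 0, 0.0013, 0, 0], [0, 0, 0, 0, 0.0013, 0, 0]]'|f
python3 -c "
from h import *
o=manip.get_obs();print(box(o['position']),o['clock']);import cv2
cv2.imwrite('pics/s4.png',cv2.resize(imaging.camera('scene')[165:300,165:335],None,fx=4.4,fy=4.4,interpolation=cv2.INTER_CUBIC))"
```

```text
position: [0.5035, 0.1293, 0.0772] ft_force: [0.4, 0.4, -0.0] 
position: [0.5033, 0.1304, 0.0765] ft_force: [0.1, 0.1, 0.3] 
position: [0.5033, 0.1315, 0.0763] ft_force: [0.5, -0.3, 0.3] 
position: [0.5035, 0.1325, 0.0763] ft_force: [-0.6, 0.1, -0.9] 
[-0.03186474 -0.04383795  0.07628426] 13.3
```

View pics/s4.png

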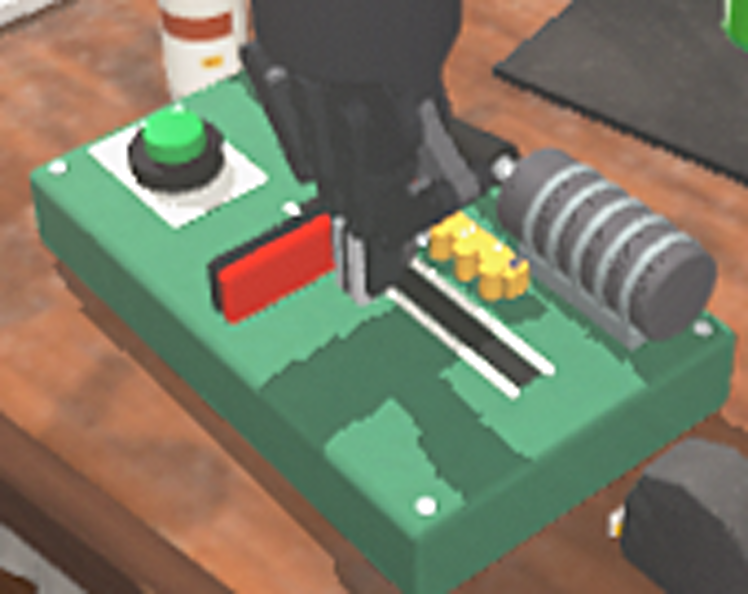

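```bash
python3 -c "
from h import *
B[:]=[.5422,.1692,-.1488]
for u,v in((234,288),(223,276),(328,367)):print(box(sc(u,v,.098)))
import cv2
a=[cv2.imread('pics/%s.png'%n).astype(int) for n in('sc','s3','s4')]
for I in a:
  m=((I[:,:,2]>150)&(I[:,:,1]<80)&(I[:,:,0]<80)); m[:120]=0
  ys,xs=np.nonzero(m); k=xs<xs.min()+60; print(xs.min(), ys[xs==xs.min()].mean(), ys[k].max(), [ys[xs==xs.min()+d].min() for d in(15,30,45)])
"
```

```text
[-0.08343768 -0.02647882  0.098     ]
[-0.08274364 -0.01816749  0.098     ]
[-0.08173254 -0.08345744  0.098     ]
324 371.0 418 [np.int64(356), np.int64(348), np.int64(339)]
230 284.5 331 [np.int64(272), np.int64(263), np.int64(255)]
218 275.5 321 [np.int64(263), np.int64(254), np.int64(246)]
```

The bar has jumped about 8 mm to y ≈ -0.018, which is notch three, and no longer touches the fingers. I'll retreat, then hover over the button.

Scaled: 0.14 m / 0.75 = 0.1867, 0.115 m / 0.75 = 0.1533.

```bash
f(){ grep -E "position|ft_force" | tr '\n' ' ';echo; }
python3 jog.py '[[0, 0, 0, 0, -0.008, 0, 0], [0, 0, 0, 0, -0.016, 0, 0], [0, 0, 0, 0, -0.016, -0.0533, 0], [0, 0, 0, 0, -0.016, -0.1067, 0], [0, 0, 0, 0, -0.016, -0.12, 0], [0, 0, 0, 0, 0.04, -0.12, 0], [0, 0, 0, 0, 0.1, -0.12, 0], [0, 0, 0, 0, 0.1533, -0.12, 0], [0, 0, 0, -0.0027, 0.1867, -0.1067, 0], [0, 0, 0, -0.0027, 0.1867, -0.0667, 0], [0, 0, 0, -0.0027, 0.1867, -0.0333, 0], [0, 0, 0, -0.0027, 0.1867, -0.0187, 0], [0, 0, 0, -0.0027, 0.1867, -0.0187, 0]]'|f
python3 -c "
from h import *
np.set_printoptions(precision=4,suppress=True)
go(-.03,.0965,.076);import cv2
I=imaging.camera('scene')
cv2.imwrite('pics/s5.png',cv2.resize(I[165:300,165:335],None,fx=4.4,fy=4.4,interpolation=cv2.INTER_CUBIC))"
```

```text
position: [0.5256, 0.2701, 0.0897] ft_force: [-0.3, -0.0, 0.2] 
box tcp [-0.03    0.0956  0.0897] tool d [-0.0001  0.0009  0.0137]
rotvec [-0.001  -0.001  -0.0007]
```

View pics/s5.png

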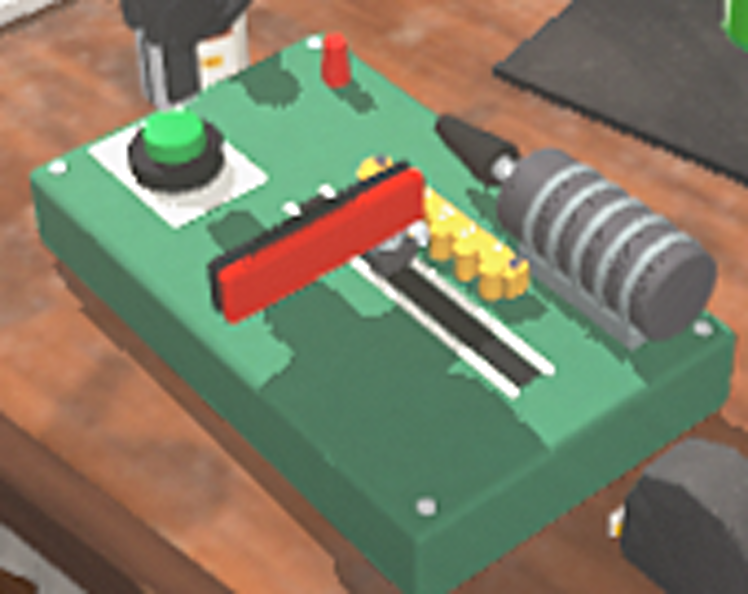

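The lever stays in notch three and the fingertips sit just above the button. Pressing in small steps.

Scaled: 0.012 m / 0.75 = 0.016, 0.006 m / 0.75 = 0.008.

```bash
f(){ grep -E "position|ft_force" | tr '\n' ' ';echo; }
python3 jog.py '[[0, 0, 0, 0, 0.0013, 0.008, 0], [0, 0, 0, 0, 0.0013, 0.016, 0], [0, 0, 0, 0, 0.0013, 0.016, 0]]'|f
python3 jog.py '[[0, 0, 0, 0, 0, 0.0027, 0], [0, 0, 0, 0, 0, 0.0027, 0]]'|f
python3 jog.py '[[0, 0, 0, 0, 0, 0.0027, 0], [0, 0, 0, 0, 0, 0.0027, 0]]'|f
python3 jog.py '[[0, 0, 0, 0, 0, 0.0027, 0], [0, 0, 0, 0, 0, 0.0027, 0]]'|f
python3 jog.py '[[0, 0, 0, 0, 0, 0.0013, 0], [0, 0, 0, 0, 0, 0.0013, 0]]'|f
python3 jog.py '[[0, 0, 0, 0, 0, 0.0013, 0], [0, 0, 0, 0, 0, 0.0013, 0]]'|f
```

```text
position: [0.5258, 0.2716, 0.0779] ft_force: [0.0, -0.5, -0.3] 
position: [0.5261, 0.2716, 0.0763] ft_force: [0.7, 0.9, -0.6] 
position: [0.526, 0.2716, 0.0742] ft_force: [0.0, 0.0, 0.4] 
position: [0.5262, 0.2717, 0.0723] ft_force: [0.1, -1.0, 0.3] 
position: [0.5262, 0.2717, 0.0714] ft_force: [0.2, -0.6, 1.4] 
position: [0.5262, 0.2717, 0.0704] ft_force: [-1.3, -0.2, 1.8]
```

Scaled: 0.001 m / 0.75 = 0.0013.

```bash
f(){ grep -E "position|ft_force" | tr '\n' ' ';echo; }
python3 jog.py '[[0, 0, 0, 0, 0, 0.0013, 0], [0, 0, 0, 0, 0, 0.0013, 0]]'|f
python3 jog.py '[[0, 0, 0, 0, 0, 0.0013, 0], [0, 0, 0, 0, 0, 0.0013, 0]]'|f
python3 jog.py '[[0, 0, 0, 0, 0, 0.0013, 0], [0, 0, 0, 0, 0, 0.0013, 0]]'|f
python3 jog.py '[[0, 0, 0, 0, 0, 0.0013, 0], [0, 0, 0, 0, 0, 0.0013, 0]]'|f
python3 jog.py '[[0, 0, 0, 0, 0, 0.0013, 0], [0, 0, 0, 0, 0, 0.0013, 0]]'|f
```

```text
position: [0.5262, 0.2717, 0.0694] ft_force: [-0.3, -0.1, 3.1] 
position: [0.5262, 0.2717, 0.0683] ft_force: [-0.3, -0.3, 4.2] 
position: [0.5261, 0.2718, 0.0673] ft_force: [-1.1, -0.7, 3.9] 
position: [0.5262, 0.2717, 0.0663] ft_force: [0.3, 0.3, 4.8] 
position: [0.5262, 0.2718, 0.0661] ft_force: [-2.8, -0.6, 12.0]
```

The stop is reached: the force jumped to 12 N, so the button is fully down. Releasing straight up and clearing away.

```bash
f(){ grep -E "position|ft_force|clock" | tr '\n' ' ';echo; }
python3 jog.py '[[0, 0, 0, 0, 0, 0, 0], [0, 0, 0, 0, 0, -0.0133, 0], [0, 0, 0, 0, 0, -0.04, 0], [0, 0, 0, 0, 0, -0.0933, 0], [0, 0, 0, 0, 0, -0.1467, 0], [0, 0, 0, 0, 0, -0.1733, 0], [0, 0, 0, 0.0667, 0, -0.1733, 0], [0, 0, 0, 0.1333, 0, -0.1733, 0], [0, 0, 0, 0.1333, 0, -0.1733, 0], [0, 0, 0, 0.1333, 0, -0.1733, 0]]'|f
python3 -c "
from h import *
import cv2
I=imaging.camera('scene')
cv2.imwrite('pics/s6.png',cv2.resize(I[140:330,130:370],None,fx=3.1,fy=3.1,interpolation=cv2.INTER_CUBIC))
I=cv2.resize(I[165:300,165:335],None,fx=4.4,fy=4.4,interpolation=cv2.INTER_CUBIC).astype(int)
m=((I[:,:,2]>150)&(I[:,:,1]<80)&(I[:,:,0]<80)); m[:120]=0
ys,xs=np.nonzero(m);print(xs.min(),ys[xs<xs.min()+60].max())"
```

```text
clock: 19.15 position: [0.4274, 0.2861, 0.1955] ft_force: [1.3, 0.6, -0.0] 
218 321
```

View pics/s6.png

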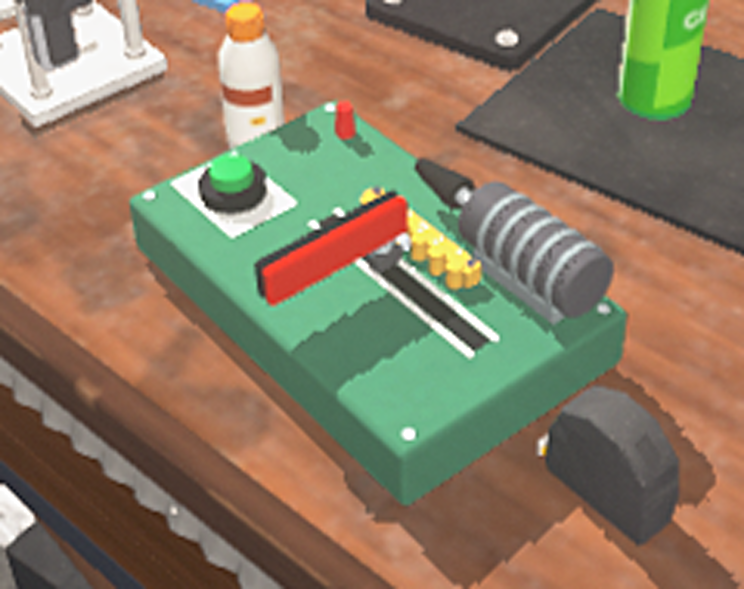

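The button is up again, the lever still sits at notch three, and the ferrule, bottle and tape measure are where they were.

```bash
python3 -c "
from workcell import manip, imaging, order
print(order.hand_in())"
```

```text
the job is handed in; nothing more can be done
None
```

Job handed in: the lever is in the third notch, and the green button was pressed fully down (12 N at the stop) and came back up; the ferrule, bottle and tape measure were left where they stood, with about 19 s of the 61 s used.

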